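# Lay out dismantled shaft parts for refitting, in reverse order

### The job

The brass bushing, grey ring and rusty spacer lie in a row on the blue tray in the order they came off the shaft. Move them to the wooden tray in the reverse order for refitting: what is leftmost on the blue tray (seen from the robot) goes on the rightmost green pad, the middle one on the middle pad, and the rightmost one on the leftmost pad. Stand each part centrally on its pad, the same way up as before, and set it down without dropping it.

Things in the scene. Friction and masses are not known exactly. Their poses are not given: they have to be found in the camera images.
- brass_bushing: Brass-yellow turned bushing, a ring 32 mm across and 28 mm high, about 50 g. Origin at the centre of its underside, z up; at the start it stands upright on one of the three pads of the blue tray, within about 7 mm of the pad's middle, at any yaw.
- grey_ring: Grey steel ring, 42 mm across and 14 mm high, about 80 g. Origin at the centre of its underside, z up; at the start it stands upright on one of the three pads of the blue tray, within about 7 mm of the pad's middle, at any yaw.
- rusty_spacer: Rust-brown spacer ring, 30 mm across and only 10 mm high, about 40 g. Origin at the centre of its underside, z up; at the start it stands upright on one of the three pads of the blue tray, within about 7 mm of the pad's middle, at any yaw.
- blue_tray_pad_1: One of three alike white discs, 60 mm across, 6 mm thick, fixed in a row 80 mm apart on the blue tray (board 120 x 260 x 10 mm). Each holds one part at the start; which of the three is left, middle or right changes. Origin at the centre of its underside; its top is 16 mm above the bench. Its y axis runs along the row to the robot's left, x away from the robot (yaw within 0.35 rad).
- blue_tray_pad_2: One of three alike white discs, 60 mm across, 6 mm thick, fixed in a row 80 mm apart on the blue tray (board 120 x 260 x 10 mm). Each holds one part at the start; which of the three is left, middle or right changes. Origin at the centre of its underside; its top is 16 mm above the bench. Its y axis runs along the row to the robot's left, x away from the robot (yaw within 0.35 rad).
- blue_tray_pad_3: One of three alike white discs, 60 mm across, 6 mm thick, fixed in a row 80 mm apart on the blue tray (board 120 x 260 x 10 mm). Each holds one part at the start; which of the three is left, middle or right changes. Origin at the centre of its underside; its top is 16 mm above the bench. Its y axis runs along the row to the robot's left, x away from the robot (yaw within 0.35 rad).
- wood_tray_pad_left: One of three alike green discs, 60 mm across, 6 mm thick, fixed in a row 80 mm apart on the wooden tray (board 120 x 260 x 10 mm). This is the left one. Empty at the start. Origin at the centre of its underside; its top is 16 mm above the bench. Its y axis runs along the row to the robot's left, x away from the robot (yaw within 0.35 rad).
- wood_tray_pad_middle: One of three alike green discs, 60 mm across, 6 mm thick, fixed in a row 80 mm apart on the wooden tray (board 120 x 260 x 10 mm). This is the middle one. Empty at the start. Origin at the centre of its underside; its top is 16 mm above the bench. Its y axis runs along the row to the robot's left, x away from the robot (yaw within 0.35 rad).
- wood_tray_pad_right: One of three alike green discs, 60 mm across, 6 mm thick, fixed in a row 80 mm apart on the wooden tray (board 120 x 260 x 10 mm). This is the right one. Empty at the start. Origin at the centre of its underside; its top is 16 mm above the bench. Its y axis runs along the row to the robot's left, x away from the robot (yaw within 0.35 rad).
Things that resemble listed ones, but are neither listed nor needed, are in the scene too. What is shaped like the grey_ring but red is not meant.

How it is judged:
By the outcome, as a careful person would: the job done as asked, in the order asked, and still so for the second after the job is handed in, with the robot touching nothing.
It also fails if it takes over 80 s, if anything falls off the work surface, if the arm or the gripper's body presses on something with over 40 N, if the wrist force passes 120 N, or if a joint passes its speed limit or range.

### The arm

A 7-joint arm with a two-finger parallel gripper is mounted at the origin on a cart in front of the work surface, level with it; the furniture and walls round the work are solid. World frame = base frame: x ahead of the robot, y to its left, z up, the work surface at z = 0. Lengths are in mm, angles in rad, forces in N, time in s.
With the tool pointing down it reaches from about 350 to 900 mm from the base axis. Payload 7.2 kg.
Tool frame: the origin (TCP) lies on the centre line of the jaws, within the pads' length; the fingertips stand 22 mm ahead of it and the grasp point (between the pads) lies 3 mm ahead of it (env.tips_ahead is the distance from the TCP to the fingertips, in mm); z points along the fingers, y is the direction in which the jaws open and shut (so a half turn about z gives the same grasp; the last joint's range is limited). The gripper opens to 88 mm and grips with 3 to 60 N. Pads are 20 mm wide; open, the fingers measure 115 mm over their backs; the gripper's body (75 mm by 178 mm) begins 61 mm behind the grasp point.
Start: joints at [-1.269, 0.411, -0.013, 1.596, 0.006, 1.134, -0.082], TCP at [225.903, 582.75, 206.153] pointing down, gripper open.
Joint ranges: [-2.95, 2.95], [-0.29, 1.99], [-1.47, 1.44], [0.14, 2.54], [-1.03, 4.17], [0.13, 1.85], [-2.86, 2.86]. Speed limits (rad/s): [2.39, 2.39, 3.01, 3.01, 3.14, 3.14, 3.14].

### API

Orientations are given as a 3x3 rotation matrix whose columns are the frame's x, y, z axes.
In Python, from station import env, effector, kinematics, monitor, vision, workorder, boxes_of, outline_of gives the robot as it stands. Calls block until the motion is done:
- env.reach(position, orientation): joint-space move of the TCP to a pose.
- env.move_straight(position, ori=None, max_speed=150, contact_N=None): straight line of the TCP; ori=None keeps the orientation; max_speed is the mean speed in mm/s. With contact_N (N) it stops when the force on the tool has changed by that much, and returns True; else False.
- env.set_joints(angles): joint-space move.
- effector.open_gripper() and effector.close(effort=None): open the fingers fully, or close them until they stop; effort is the grip in N (None keeps the last).
- env.sleep(seconds).
- kinematics.solve_ik(position, orientation): joint angles nearest the present ones, or None.
- monitor.read_state(): the state.
- vision.get_image(name): name is "scene" or "top"; returns the picture (384x512x3 uint8, red, green, blue); there is no depth.
- vision.camera_params(name): a dict with "mtx" (3x3 intrinsics, pixels), "R" (3x3) and "t" (3): a world point X has camera coordinates R X + t. Camera axes: x right, y down, z forward; pixel columns grow to the right and rows downward; lengths in mm; the calibration is good to about 2 mm. A picture is of the moment at which its call begins. camera_params takes no time and is no camera call.
A pose or a line that the arm cannot do raises env.MotionError and nothing moves.
- workorder.finish_job(): hands the job in, once; it reports no verdict.
Trained networks look in the newest picture that a camera, given by its name, has taken for a name from the list of things; names that differ only in an ending like _2 or _b are one class to them, and where a whole thing is asked for, a point or a joint stands for the part that bears it (a point fixed in the world has none). Each returns a list of dicts, best first, with "conf" (0 to 1); they miss things now and then, are a little off and sometimes report something else, mostly with a low value. They report only what shows in the picture. A call takes as long as a camera call. They do not tell look-alikes from the thing itself.
- boxes_of(camera, thing): "rect" ([left, top, right, bottom] as shares, 0 to 1, of the picture: columns of its width, rows of its height, round what is visible of it).
- outline_of(camera, thing): "mask" (384x512 bool, what is visible of it) and "rect" ([left, top, right, bottom] as shares, 0 to 1, of the picture: columns of its width, rows of its height, round what is visible of it).
The state is a dict: "time": time; "qpos": joint angles; "qvel": joint speeds; "tau": joint torques, N m; "tool_pos": TCP position; "eef_rot": TCP orientation; "force": force on the tool from outside, world axes, zero at the start; "torque": the same for the moment, N m; "grip_width": opening from 0.0 (shut) to 1.0 (fully open).
Only numpy, scipy, OpenCV 4.12 (cv2) and the standard library are available. Lean on these libraries where they do the work, as an engineer would, in place of code of your own. Each camera call takes 0.05 s, during which the arm holds its last target.

## Working session

There is one attempt and no reset: what is moved stays moved. The work goes in short steps, each a Python script; the robot and the scene stay as the last script left them, time stands still between calls to the robot, and variables do not carry over. Pictures are saved under pics/ and viewed, and the job is handed in when it is done.

```bash
ls; mkdir -p pics; python3 - <<'E'
from station import *
from station import env,vision,monitor
import cv2,numpy as np
for n in("top","scene"):
    im=vision.get_image(n); cv2.imwrite(f"pics/{n}0.png",im[:,:,::-1])
    p=vision.camera_params(n); print(n,np.round(p["mtx"],1).tolist(),np.round(p["R"],3).tolist(),np.round(p["t"],1)); print(-p["R"].T@p["t"])
s=monitor.read_state();print(s["time"],s["eef_rot"],s["tool_pos"],s["grip_width"],env.tips_ahead)
E
```

```text
pics
top [[373.3, 0.0, 252.3], [0.0, 373.3, 189.7], [0.0, 0.0, 1.0]] [[-0.026, -1.0, 0.001], [-0.972, 0.025, -0.232], [0.232, -0.007, -0.973]] [ -48.6  502.7 1075.4]
[ 238.43326115  -53.54662761 1162.64428396]
scene [[394.2, 0.0, 252.1], [0.0, 394.2, 188.4], [0.0, 0.0, 1.0]] [[0.746, -0.665, -0.021], [-0.3, -0.308, -0.903], [0.594, 0.68, -0.429]] [-383.5  162.2  862.8]
[-177.78659992 -792.15811509  508.69402195]
0.1 [[-9.32426429e-01  3.61359590e-01 -4.48243801e-04]
 [ 3.61359855e-01  9.32425343e-01 -1.42625818e-03]
 [-9.74381929e-05 -1.49185814e-03 -9.99998882e-01]] [225.73555244 582.29413792 205.36130886] 0.9990438250006726 22.0
```

View pics/top0.png

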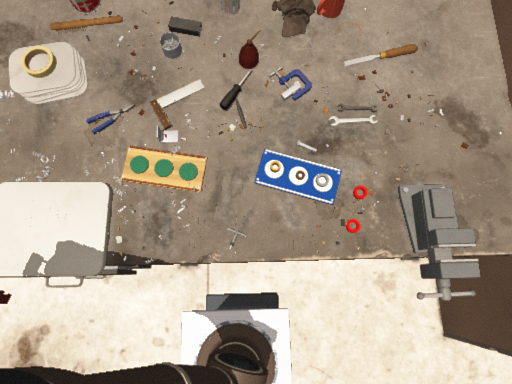

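View pics/scene0.png

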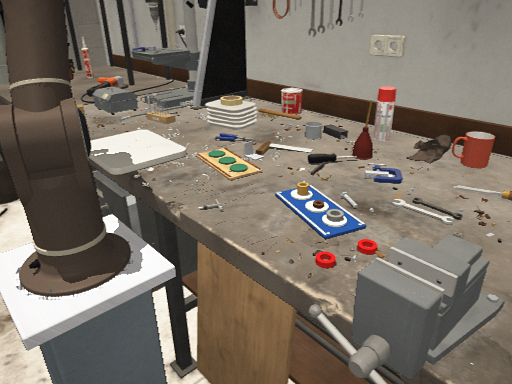

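The top view shows the blue tray holding brass (275,168), rusty (299,175) and grey (322,181) from left to right. The green pads are at about (140,164), (164,168) and (188,172). Possible confusions are the two red rings (360,192) and (353,226), the tape roll (38,62) and the bucket (170,44); none of them is on the tray. Next: a close crop and measurements.

```bash
cat > h.py <<'E'
from station import env,effector,kinematics,monitor,vision,workorder,boxes_of,outline_of
import cv2,numpy as np
def px2w(cam,uv,z):
    p=vision.camera_params(cam); d=p["R"].T@np.linalg.solve(p["mtx"],[uv[0],uv[1],1.]); c=-p["R"].T@p["t"]
    return c+d*(z-c[2])/d[2]
def w2px(cam,X):
    p=vision.camera_params(cam); q=p["mtx"]@(p["R"]@np.asarray(X,float)+p["t"]); return q[:2]/q[2]
def rot(yaw): # jaw axis (tool y) at angle yaw from world y, tool down
    y=np.array([-np.sin(yaw),np.cos(yaw),0]); z=np.array([0,0,-1.]); return np.c_[np.cross(y,z),y,z]
E
python3 - <<'E'
from h import *
H={"brass_bushing":28,"grey_ring":14,"rusty_spacer":10}
def cyl_mask_centroid(cam,x,y,r,z0,h):
    a=np.linspace(0,2*np.pi,60); P=[w2px(cam,[x+r*np.cos(t),y+r*np.sin(t),z]) for t in a for z in(z0,z0+h)]
    hull=cv2.convexHull(np.float32(P)); m=cv2.moments(hull); return np.array([m["m10"]/m["m00"],m["m01"]/m["m00"]]),cv2.contourArea(hull)
from scipy.optimize import least_squares
def fit(cam,c,r,z0,h):
    g=px2w(cam,c,z0+h/2)[:2]
    return least_squares(lambda q:cyl_mask_centroid(cam,q[0],q[1],r,z0,h)[0]-c,g,diff_step=1e-3).x
R={"brass_bushing":16,"grey_ring":21,"rusty_spacer":15}
for cam in("top","scene"):
    im=vision.get_image(cam)
    c=dict(top=(110,130,350,220),scene=(190,140,390,270))[cam]
    cr=im[c[1]:c[3],c[0]:c[2],::-1]; k=3 if cam=="top" else 4
    cv2.imwrite(f"pics/{cam}_crop.png",cv2.resize(cr,None,fx=k,fy=k,interpolation=cv2.INTER_CUBIC))
    for n in H:
        for o in outline_of(cam,n)[:4]:
            m=o["mask"]; v,u=np.nonzero(m); 
            if len(u)<5: continue
            ce=np.array([u.mean(),v.mean()]); f=fit(cam,ce,R[n],16,H[n])
            print(cam,n,round(o["conf"],2),ce.round(1),len(u),"pred area",round(cyl_mask_centroid(cam,*f,R[n],16,H[n])[1]),f.round(1))
    for o in outline_of(cam,"wood_tray_pad_left")[:6]:
        v,u=np.nonzero(o["mask"]); ce=np.array([u.mean(),v.mean()]); print(cam,"green",round(o["conf"],2),ce.round(1),len(u),fit(cam,ce,30,10,6).round(1))
    hsv=cv2.cvtColor(im,cv2.COLOR_RGB2HSV); g=((hsv[...,0]>55)&(hsv[...,0]<95)&(hsv[...,1]>90)).astype(np.uint8)
    n_,_,st,ce=cv2.connectedComponentsWithStats(g)
    for i in range(1,n_):
        if st[i,4]>60: print(cam,"hsvgreen",ce[i].round(1),st[i,4],fit(cam,ce[i],30,10,6).round(1))
E
```

```text
top grey_ring 0.66 [321.8 178.9] 137 pred area 153 [ 539.2 -282.4]
top grey_ring 0.62 [353.  225.4] 44 pred area 165 [ 389.3 -367.6]
top rusty_spacer 0.48 [299.8 174.5] 74 pred area 76 [ 556.  -213.9]
top green 0.55 [139.2 163.6] 281 [608.  299.8]
top hsvgreen [138.7 164.2] 228 [606.  301.2]Traceback (most recent call last):
  File "<stdin>", line 27, in <module>
  File "<stdin>", line 9, in fit
    return func(*args, **kwargs)
    result = trf(vector_fun.fun, vector_fun.jac, x0, f0, J0, lb, ub, ftol, xtol,
                 gtol, max_nfev, x_scale, loss_function, tr_solver,
                 tr_options.copy(), verbose, callback=callback_wrapped)
    return trf_no_bounds(
        fun, jac, x0, f0, J0, ftol, xtol, gtol, max_nfev, x_scale,
        loss_function, tr_solver, tr_options, verbose, callback=callback)
    f_new = fun(x_new)
    self._update_fun()
    ~~~~~~~~~~~~~~~~^^
    self.f = self.fun_wrapped(xp_copy(self.x))
             ~~~~~~~~~~~~~~~~^^^^^^^^^^^^^^^^^
    return np.atleast_1d(self.fun(x))
                         ~~~~~~~~^^^
    return self.f(x, *self.args, **self.kwargs)
           ~~~~~~^^^^^^^^^^^^^^^^^^^^^^^^^^^^^^
  File "<stdin>", line 9, in <lambda>
  File "<stdin>", line 4, in cyl_mask_centroid
  File "h.py", line 7, in w2px
    p=vision.camera_params(cam); q=p["mtx"]@(p["R"]@np.asarray(X,float)+p["t"]); return q[:2]/q[2]
ValueError: time passes only in moves, steps and waits
```

```bash
cat > h.py <<'E'
from station import env,effector,kinematics,monitor,vision,workorder,boxes_of,outline_of
import cv2,numpy as np
from scipy.optimize import least_squares
CAM={c:vision.camera_params(c) for c in("top","scene")}
H={"brass_bushing":28,"grey_ring":14,"rusty_spacer":10}
R={"brass_bushing":16,"grey_ring":21,"rusty_spacer":15}
def px2w(cam,uv,z):
    p=CAM[cam]; d=p["R"].T@np.linalg.solve(p["mtx"],[uv[0],uv[1],1.]); c=-p["R"].T@p["t"]
    return c+d*(z-c[2])/d[2]
def w2px(cam,X):
    p=CAM[cam]; q=p["mtx"]@(p["R"]@np.asarray(X,float)+p["t"]); return q[:2]/q[2]
def rot(yaw): # jaw axis (tool y) at angle yaw from world y, tool down
    y=np.array([-np.sin(yaw),np.cos(yaw),0]); z=np.array([0,0,-1.]); return np.c_[np.cross(y,z),y,z]
def cylc(cam,x,y,r,z0,h):
    a=np.linspace(0,2*np.pi,60); P=[w2px(cam,[x+r*np.cos(t),y+r*np.sin(t),z]) for t in a for z in(z0,z0+h)]
    hull=cv2.convexHull(np.float32(P)); m=cv2.moments(hull); return np.array([m["m10"]/m["m00"],m["m01"]/m["m00"]]),cv2.contourArea(hull)
def fit(cam,c,r,z0,h):
    q=px2w(cam,c,z0+h/2)[:2]
    for _ in range(8):
        e=px2w(cam,cylc(cam,*q,r,z0,h)[0],z0+h/2)[:2]; q=q+px2w(cam,c,z0+h/2)[:2]-e
    return q
E
python3 - <<'E'
from h import *
for cam in("top","scene"):
    im=vision.get_image(cam); cv2.imwrite(f"pics/{cam}1.png",im[:,:,::-1])
    c=dict(top=(110,135,350,215),scene=(190,140,390,270))[cam]
    k=3 if cam=="top" else 4
    cv2.imwrite(f"pics/{cam}_crop.png",cv2.resize(im[c[1]:c[3],c[0]:c[2],::-1],None,fx=k,fy=k,interpolation=cv2.INTER_CUBIC))
    for n in H:
        for o in outline_of(cam,n)[:3]:
            m=o["mask"]; v,u=np.nonzero(m)
            if len(u)<5: continue
            ce=np.array([u.mean(),v.mean()]); f=fit(cam,ce,R[n],16,H[n])
            print(cam,n,round(o["conf"],2),ce.round(1),len(u),"pred",round(cylc(cam,*f,R[n],16,H[n])[1]),f.round(1))
    for n in("wood_tray_pad_left","blue_tray_pad_1"):
      for o in outline_of(cam,n)[:4]:
        v,u=np.nonzero(o["mask"]); ce=np.array([u.mean(),v.mean()]); f=fit(cam,ce,30,10,6);print(cam,n,round(o["conf"],2),ce.round(1),len(u),f.round(1))
    hsv=cv2.cvtColor(im,cv2.COLOR_RGB2HSV); g=((hsv[...,0]>55)&(hsv[...,0]<95)&(hsv[...,1]>90)).astype(np.uint8)
    n_,_,st,ce=cv2.connectedComponentsWithStats(g)
    for i in range(1,n_):
        if st[i,4]>60: f=fit(cam,ce[i],30,10,6);print(cam,"hsvgreen",ce[i].round(1),st[i,4],cylc(cam,*f,30,10,6)[1],f.round(1))
E
```

```text
top brass_bushing 0.67 [275.1 166.6] 81 pred 103 [ 581.3 -135.8]
top grey_ring 0.54 [352.7 225.5] 128 pred 165 [ 389.  -366.8]
top grey_ring 0.53 [360.2 191.8] 136 pred 159 [ 494.3 -399.5]
top rusty_spacer 0.58 [299.7 174.6] 68 pred 76 [ 555.7 -213.5]
top wood_tray_pad_left 0.49 [139.4 163.8] 285 [607.4 299.1]
top blue_tray_pad_1 0.74 [273.4 168.7] 232 [ 579.9 -131.5]
top blue_tray_pad_1 0.7 [322.3 184.7] 123 [ 522.8 -284.4]
top blue_tray_pad_1 0.62 [296.2 175.8] 185 [ 554.4 -203.1]
top hsvgreen [138.7 164.2] 229 275.7354143919656 [606.1 301.2]
top hsvgreen [163.2 167.6] 227 275.72586509841494 [592.5 222.2]
top hsvgreen [187.8 171.3] 229 276.00596777396277 [578.  143.1]
scene brass_bushing 0.51 [302.3 188.3] 127 pred 147 [ 586.9 -131.4]
scene grey_ring 0.82 [325.2 259.5] 228 pred 309 [ 375.5 -383.2]
scene grey_ring 0.67 [334.7 215.1] 180 pred 195 [ 539.7 -281. ]
scene grey_ring 0.64 [366.8 246.4] 242 pred 278 [ 478.5 -414.4]
scene rusty_spacer 0.62 [318.3 203.9] 88 pred 86 [ 559.5 -212.2]
scene blue_tray_pad_1 0.51 [334.1 222.1] 145 [ 525.3 -291.1]
scene blue_tray_pad_1 0.34 [238.4 167.5] 128 [583.9 146.3]
scene hsvgreen [216.1 153.3] 75 100.30481370165944 [612.7 306.6]
scene hsvgreen [226.6 159.9] 87 112.9230909596663 [598.8 228.1]
scene hsvgreen [238.2 167.1] 100 127.96378856885713 [585.2 149.1]
```

View pics/top_crop.png

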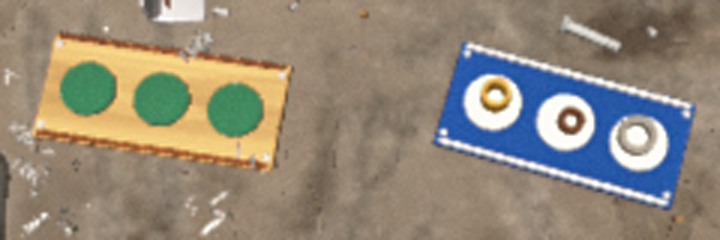

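View pics/scene_crop.png

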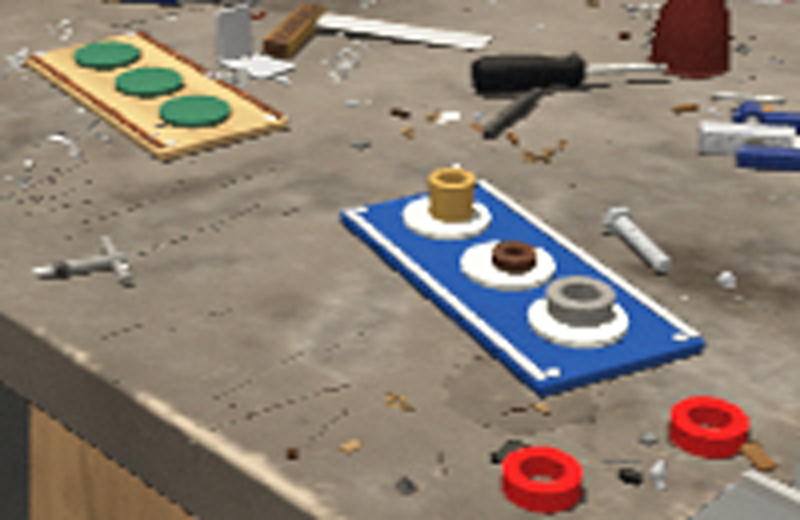

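The crop confirms brass on the left, rusty in the middle and grey on the right, all upright. The red rings are off the tray and not meant. I'll start with brass onto the right green pad, with the jaws across the row so the fingers stay clear of the neighbouring parts.

```bash
cat >> h.py <<'E'
def ori(yaw):
    best=None
    for k in(0,1): pass
    return rot(yaw)
def pick(xy,yaw,z,eff=15,up=110):
    o=rot(yaw); env.reach([*xy,z+60],o); env.move_straight([*xy,z],max_speed=100)
    effector.close(eff); s=monitor.read_state(); print("closed w",round(s["grip_width"]*88,1),s["tool_pos"].round(1),s["time"].round(1) if hasattr(s["time"],"round") else s["time"])
    p=s["tool_pos"]; env.move_straight([p[0],p[1],z+up],max_speed=150)
    s=monitor.read_state(); print("lifted w",round(s["grip_width"]*88,1),s["force"].round(2))
def place(xy,yaw,z):
    o=rot(yaw); env.reach([*xy,z+60],o); env.move_straight([*xy,z+8],max_speed=100)
    c=env.move_straight([*xy,z-1],max_speed=25,contact_N=4); s=monitor.read_state(); print("down",c,s["tool_pos"].round(1),s["force"].round(2))
    effector.open_gripper(); p=s["tool_pos"]; env.move_straight([p[0],p[1],z+90],max_speed=150)
E
python3 - <<'E'
from h import *
q=monitor.read_state()["qpos"]
for base,xy in((-.29,(584,-134)),(-.29,(540,-282)),(-.176,(581,146)),(-.176,(609,303))):
    for off in(np.pi/2,-np.pi/2):
        for z in(41,101):
            s=kinematics.solve_ik([*xy,z],rot(base+off)); print(xy,off>0,z,None if s is None else np.round(s,2))
E
```

```text
(584, -134) True 41 [ 0.93  0.95 -1.25  1.76  0.97  1.2   2.24]
(584, -134) True 101 [ 0.93  0.84 -1.24  1.72  0.84  1.23  2.32]
(584, -134) False 41 [-0.31  0.63  0.65  1.84 -0.5   0.83  0.3 ]
(584, -134) False 101 [-0.38  0.57  0.74  1.81 -0.46  0.95  0.27]
(540, -282) True 41 [-0.35  0.97  1.24  1.84 -1.03  1.16 -2.16]
(540, -282) True 101 [-0.36  0.85  1.25  1.79 -0.88  1.18 -2.26]
(540, -282) False 41 [-0.27  0.82  1.04  1.83 -0.84  1.    0.84]
(540, -282) False 101 [-0.26  0.7   1.01  1.79 -0.68  1.05  0.71]
(581, 146) True 41 [-0.21  0.56 -0.16  1.8   0.12  0.79  2.54]
(581, 146) True 101 [-0.24  0.48 -0.12  1.76  0.07  0.9   2.58]
(581, 146) False 41 [-0.7   0.6   0.52  1.84 -0.4   0.81 -0.15]
(581, 146) False 101 [-0.72  0.52  0.55  1.8  -0.33  0.92 -0.21]
(609, 303) True 41 [-0.38  0.68 -0.24  1.58  0.19  0.9   2.29]
(609, 303) True 101 [-0.39  0.61 -0.22  1.54  0.15  1.01  2.32]
(609, 303) False 41 [-0.76  0.69  0.34  1.61 -0.28  0.89 -0.49]
(609, 303) False 101 [-0.78  0.62  0.37  1.57 -0.25  1.   -0.51]
```

```bash
python3 - <<'E'
from h import *
pick((584,-134),-.29-np.pi/2,44)
for c in("scene","top"): cv2.imwrite(f"pics/{c}2.png",vision.get_image(c)[:,:,::-1])
print(monitor.read_state()["time"])
E
```

```text
closed w 0.9 [ 584. -134.   44.] 5.8833
lifted w 0.3 [-0.68  0.11 -0.35]
6.8667
```

View pics/scene2.png

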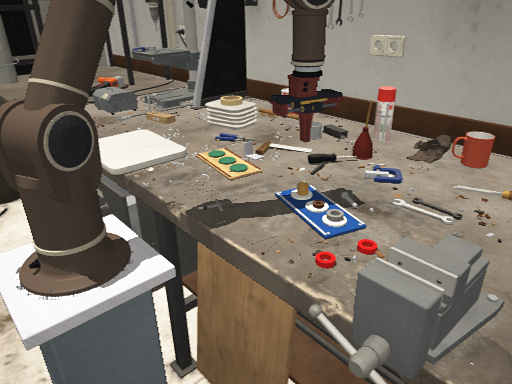

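View pics/top2.png

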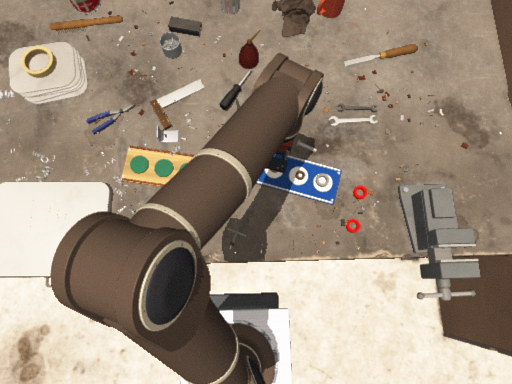

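```bash
python3 - <<'E'
from h import *
s=monitor.read_state();t=s["tool_pos"];print(t,s["eef_rot"].round(3),s["grip_width"])
for c in("scene","top"): print(c,w2px(c,t),w2px(c,t-[0,0,22]))
for c,b in(("scene",(240,60,380,240)),("top",(230,90,350,210))):
    im=cv2.imread(f"pics/{c}2.png")[b[1]:b[3],b[0]:b[2]]; k=3.3 if c=="scene" else 4
    cv2.imwrite(f"pics/{c}2c.png",cv2.resize(im,None,fx=k,fy=k,interpolation=cv2.INTER_CUBIC))
    a=cv2.imread(f"pics/{c}1.png")
E
```

```text
[ 583.31090162 -133.76819616  152.87442957] [[ 0.286  0.958 -0.002]
 [ 0.958 -0.286  0.   ]
 [-0.    -0.002 -1.   ]] 0.004549075915527064
scene [303.63611232 147.40827701] [303.35027817 155.14521799]
top [276.95632676 153.38699271] [276.46196421 155.85901474]
```

View pics/scene2c.png

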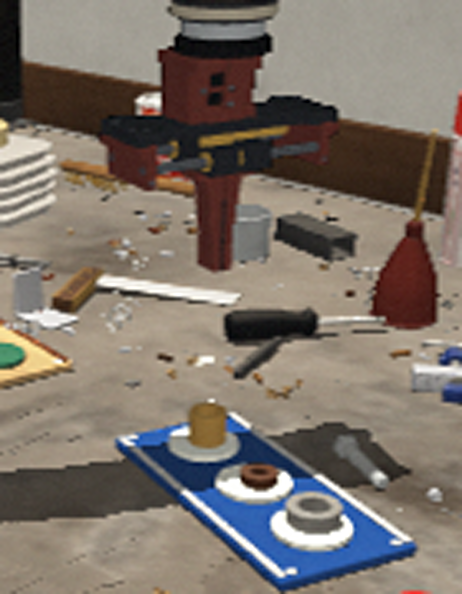

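View pics/top2c.png

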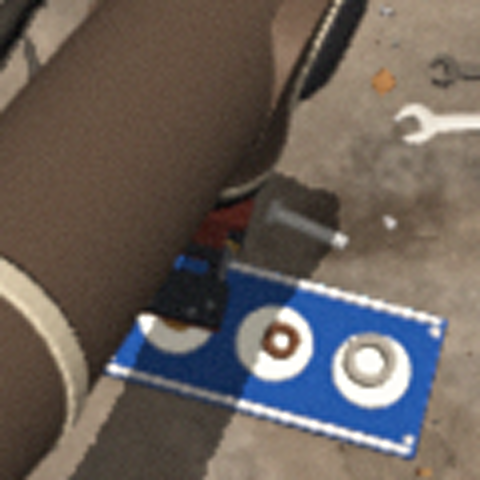

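```bash
python3 - <<'E'
from h import *
print(px2w("scene",(305.8,141),131),px2w("scene",(305.8,141),171))
for dz in(0,40):
  for z in(211,250):
    for sg in(1,-1):
      for l in(-37,37):
        P=np.array([583,-134,z+dz])+sg*89*np.array([.958,-.286,0])+l*np.array([.286,.958,0]); print(dz,z,sg,l,w2px("top",P).round(),w2px("scene",P).round())
E
```

```text
[676.95543307 -60.24440703 131.        ] [ 586.4332661  -137.75833794  171.        ]
0 211 1 -37 [299. 120.] [341. 125.]
0 211 1 37 [273. 114.] [325. 118.]
0 211 -1 -37 [284. 181.] [281. 135.]
0 211 -1 37 [257. 174.] [268. 128.]
0 250 1 -37 [301. 114.] [342. 110.]
0 250 1 37 [274. 107.] [326. 104.]
0 250 -1 -37 [285. 177.] [281. 120.]
0 250 -1 37 [257. 169.] [267. 113.]
40 211 1 -37 [301. 114.] [342. 110.]
40 211 1 37 [274. 107.] [326. 104.]
40 211 -1 -37 [285. 177.] [281. 119.]
40 211 -1 37 [257. 169.] [267. 112.]
40 250 1 -37 [303. 107.] [343.  95.]
40 250 1 37 [275. 100.] [326.  90.]
40 250 -1 -37 [286. 172.] [282. 103.]
40 250 -1 37 [257. 165.] [267.  97.]
```

The gripper closed on nothing, at a width of 0. In the scene picture the fingertips are at about (306,141), but the reported pose projects to (303,155). So the fingers are really about 40 mm higher than the reported height implies. I'll check this with a gentle fingertip touch on bare bench.

```bash
python3 - <<'E'
from h import *
o=rot(-.29-np.pi/2)
env.reach([500,-30,90],o)
print(w2px("top",(500,-30,0)))
try:
    c=env.move_straight([500,-30,-12],max_speed=35,contact_N=4)
    s=monitor.read_state();print(c,s["tool_pos"],s["force"],s["time"])
    cv2.imwrite("pics/scene3.png",vision.get_image("scene")[:,:,::-1])
    print(w2px("scene",(500,-30,0)))
except env.MotionError as e: print("ERR",e)
s=monitor.read_state();p=s["tool_pos"]; env.move_straight([p[0],p[1],80],max_speed=150)
print(s["time"])
E
```

```text
[242.42595283 194.60361273]
False [500.04533608 -29.98822004 -11.91427881] [-0.22532682 -0.19393145 -0.428752  ] 10.575
[255.43938874 195.87714805]
10.625
```

View pics/scene3.png

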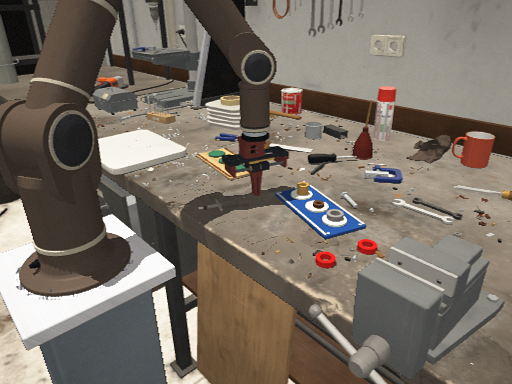

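Confirmed: with the TCP reported at −12 the fingertips are still just above the bench. I'll continue down to find the exact offset.

```bash
python3 - <<'E'
from h import *
env.move_straight([500,-30,-8],max_speed=120)
c=env.move_straight([500,-30,-30],max_speed=15,contact_N=4)
s=monitor.read_state();print(c,s["tool_pos"],s["force"],s["time"])
env.move_straight([500,-30,60],max_speed=150)
effector.open_gripper();print(monitor.read_state()["time"])
E
```

```text
True [500.08797141 -29.92884344 -16.09707862] [-0.75708675 -0.30099618  7.32615626] 13.0083
15.0417
```

The true fingertip height is reported TCP z + 16, so the offset is about 38 mm. I'll apply it and pick up the brass bushing.

```bash
python3 - <<'E'
from h import *
xy=(584,-134);o=rot(-.29-np.pi/2)
env.reach([*xy,64],o); print("c",env.move_straight([*xy,5],max_speed=80,contact_N=6))
effector.close(15); s=monitor.read_state(); print(s["grip_width"]*88,s["tool_pos"].round(1),s["force"].round(1),s["time"])
cv2.imwrite("pics/scene4.png",vision.get_image("scene")[:,:,::-1])
E
python3 -c "
import cv2;im=cv2.imread('pics/scene4.png')[90:250,230:400];cv2.imwrite('pics/scene4c.png',cv2.resize(im,None,fx=3.5,fy=3.5,interpolation=cv2.INTER_CUBIC))"
```

```text
c False
31.44310913609023 [ 584. -134.    5.] [-0.9 -0.  -0. ] 17.4333
```

View pics/scene4c.png

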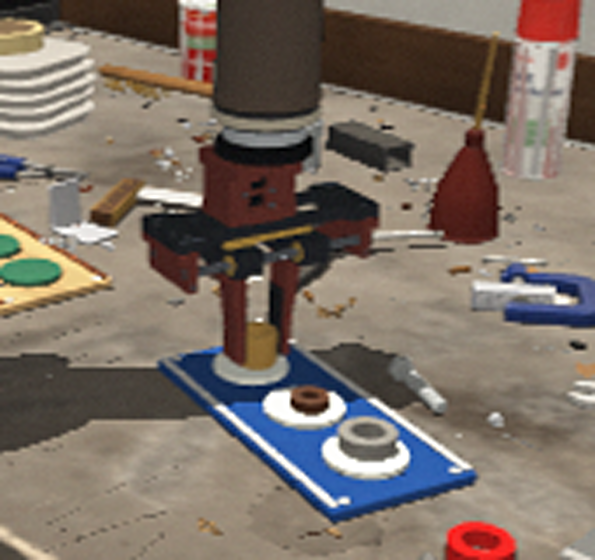

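```bash
python3 - <<'E'
from h import *
env.move_straight([584,-134,65],max_speed=150); s=monitor.read_state(); print(s["grip_width"]*88)
xy=(581,146);o=rot(-.176-np.pi/2)
env.reach([*xy,50],o); env.move_straight([*xy,12],max_speed=80)
print(env.move_straight([*xy,4.3],max_speed=20,contact_N=3)); s=monitor.read_state(); print(s["tool_pos"].round(1),s["force"].round(1),s["grip_width"]*88,s["time"])
cv2.imwrite("pics/scene5.png",vision.get_image("scene")[:,:,::-1])
effector.open_gripper(); env.move_straight([*xy,60],max_speed=150)
for c in("scene","top"): cv2.imwrite(f"pics/{c}6.png",vision.get_image(c)[:,:,::-1])
print(monitor.read_state()["time"])
E
python3 -c "
import cv2
for c,b in(('scene',(185,110,325,210)),('top',(110,130,350,215))):
  im=cv2.imread(f'pics/{c}6.png')[b[1]:b[3],b[0]:b[2]];k=3.3 if c=='top' else 5;cv2.imwrite(f'pics/{c}6c.png',cv2.resize(im,None,fx=k,fy=k,interpolation=cv2.INTER_CUBIC))"
```

```text
30.96338589083159
True
[581.2 146.2   4.9] [-0.3 -0.1  5. ] 31.544568283277602 20.1417
21.8
```

View pics/scene6c.png

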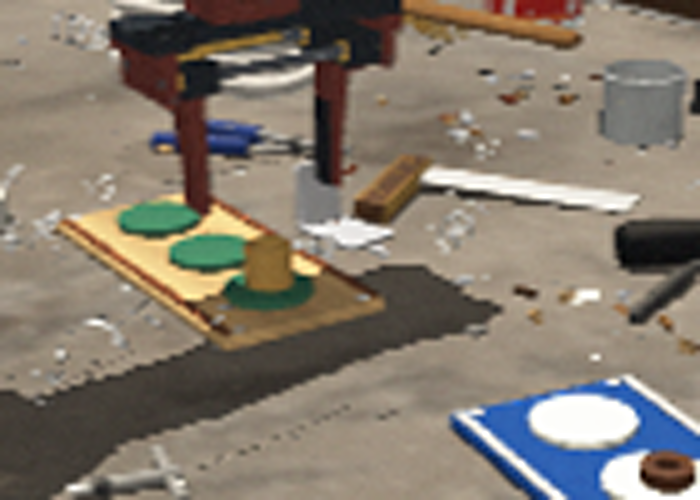

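View pics/top6c.png

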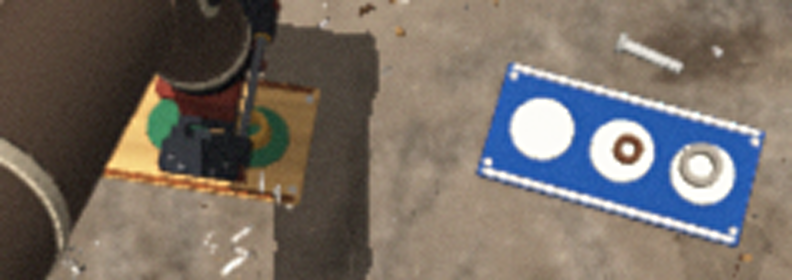

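Brass stands upright on the right green pad and looks centred: base at crop (268,287), pad centre at (268,290). Next is the rusty spacer onto the middle pad.

```bash
cat >> h.py <<'E'
def move_part(src,dst,z,tag,look=True):
    o=rot(-.29-np.pi/2)
    env.reach([*src,55],o); print("pickcontact",env.move_straight([*src,z],max_speed=80,contact_N=6))
    z=monitor.read_state()["tool_pos"][2]
    effector.close(15); s=monitor.read_state(); print("w",s["grip_width"]*88,s["tool_pos"].round(1),s["force"].round(1))
    env.move_straight([*src,z+55],max_speed=150); w=monitor.read_state()["grip_width"]*88; print("lift w",w)
    if w<15: return
    o=rot(-.176-np.pi/2)
    env.reach([*dst,z+50],o); env.move_straight([*dst,z+7],max_speed=80)
    print("down",env.move_straight([*dst,z-.7],max_speed=20,contact_N=3)); s=monitor.read_state(); print(s["tool_pos"].round(1),s["force"].round(1),s["grip_width"]*88)
    effector.open_gripper(); env.move_straight([*dst,60],max_speed=150)
    for c in("scene","top"): cv2.imwrite(f"pics/{c}{tag}.png",vision.get_image(c)[:,:,::-1])
    for c,b in(('scene',(185,110,345,230)),('top',(110,130,350,215))):
        im=cv2.imread(f'pics/{c}{tag}.png')[b[1]:b[3],b[0]:b[2]];k=3.3 if c=='top' else 5;cv2.imwrite(f'pics/{c}{tag}c.png',cv2.resize(im,None,fx=k,fy=k,interpolation=cv2.INTER_CUBIC))
    print(monitor.read_state()["time"])
E
python3 - <<'E'
from h import *
move_part((557.5,-213),(595.5,225),2.5,"7")
E
```

```text
pickcontact False
w 29.001928559528906 [ 557.5 -213.     2.5] [-0.8 -0.2  0.1]
lift w 28.858177769897694
down True
[595.6 225.2   2.4] [ 0.2 -0.3  4.8] 28.79398442171181
29.7833
```

View pics/scene7c.png

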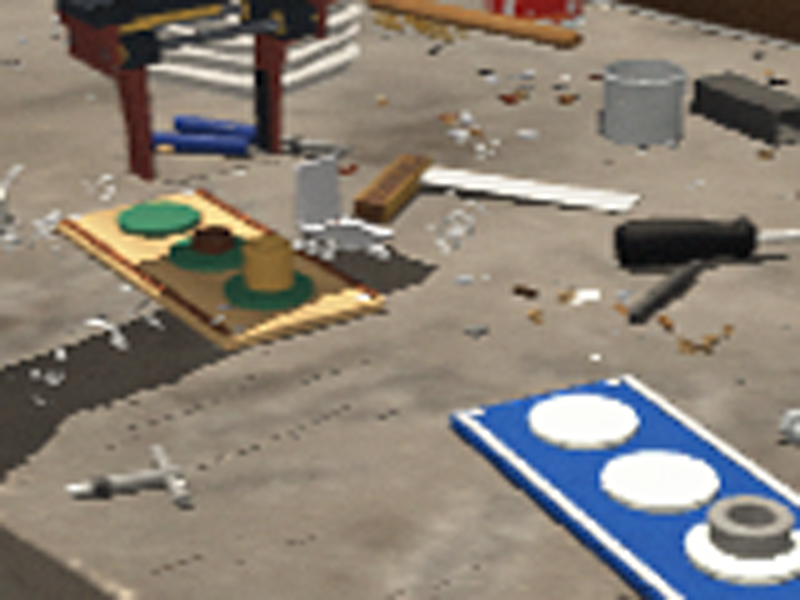

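View pics/top7c.png

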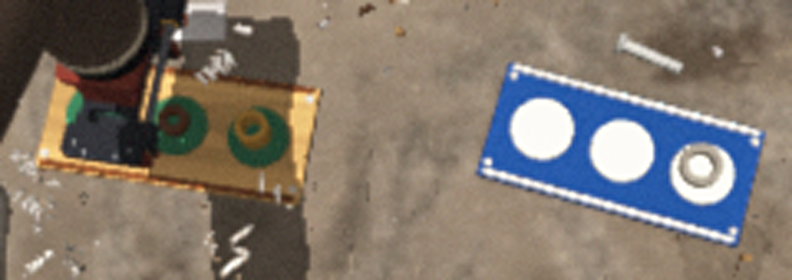

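```bash
python3 - <<'E'
import cv2,numpy as np
from h import w2px,px2w,fit
import h
def C(m,box,cam="x"):
    z=np.zeros_like(m,np.uint8); z[box[1]:box[3],box[0]:box[2]]=m[box[1]:box[3],box[0]:box[2]]
    n,l,st,ce=cv2.connectedComponentsWithStats(z); i=1+np.argmax(st[1:,4]); return l==i
im=cv2.imread("pics/top7.png");hsv=cv2.cvtColor(im,cv2.COLOR_BGR2HSV).astype(int)
for box,n in(((178,155,205,185),"brass_bushing"),((155,152,178,182),"rusty_spacer")):
    x0,y0,x1,y1=box; 
    hh=hsv[...,0];ss=hsv[...,1]
    g=C(((hh>50)&(hh<100)&(ss>80)),box)
    cnt,_=cv2.findContours(g.astype(np.uint8),cv2.RETR_EXTERNAL,cv2.CHAIN_APPROX_NONE); hull=cv2.convexHull(max(cnt,key=len)); mm=np.zeros(g.shape,np.uint8); cv2.fillPoly(mm,[hull],1); v,u=np.nonzero(mm)
    pad=np.array([u.mean(),v.mean()])
    part=(mm>0)&~((hh>50)&(hh<100)&(ss>80)); v2,u2=np.nonzero(part)
    print(n,"padC",pad,len(u),"partpix",len(u2),u2.mean(),v2.mean())
    f=fit("top",np.array([u2.mean(),v2.mean()]),h.R[n],16,h.H[n]); pf=fit("top",pad,30,10,6); print("part",f,"pad",pf,"diff",f-pf)
E
```

```text
brass_bushing padC [187.97413793 171.65517241] 232 partpix 99 186.88888888888889 169.83838383838383
part [577.72011426 143.01408244] pad [576.9675152  142.50649848] diff [0.75259905 0.50758396]
rusty_spacer padC [163.56140351 167.61842105] 228 partpix 91 161.84615384615384 166.37362637362637
part [594.17651052 224.71096491] pad [592.4771192  221.02364002] diff [1.69939133 3.68732489]
```

In the top view brass is within 1 mm of its pad centre. Rusty is about 4 mm off (+1.7, +3.7), so I'll fix it after placing grey on the left pad.

```bash
python3 - <<'E'
from h import *
move_part((540,-282),(608,302),3,"8")
env.reach([500,-30,100],rot(-.2-np.pi/2))
cv2.imwrite("pics/top9.png",vision.get_image("top")[:,:,::-1]);cv2.imwrite("pics/scene9.png",vision.get_image("scene")[:,:,::-1])
im=cv2.imread("pics/top9.png")[130:215,110:350]; cv2.imwrite("pics/top9c.png",cv2.resize(im,None,fx=3.3,fy=3.3,interpolation=cv2.INTER_CUBIC))
print(monitor.read_state()["time"])
E
```

```text
pickcontact False
w 41.182455232544385 [ 539.8 -281.9    3. ] [-2.3  0.2  1. ]
lift w 40.87725503272714
down True
[608.1 302.2   2.9] [-0.7 -1.2  4.2] 40.81703165218023
38.4417
39.8667
```

View pics/scene8c.png

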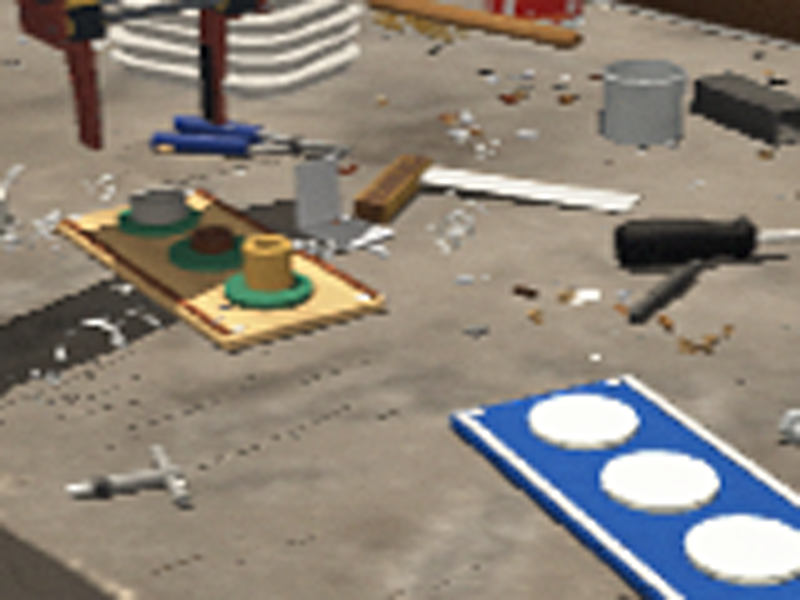

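View pics/top9c.png

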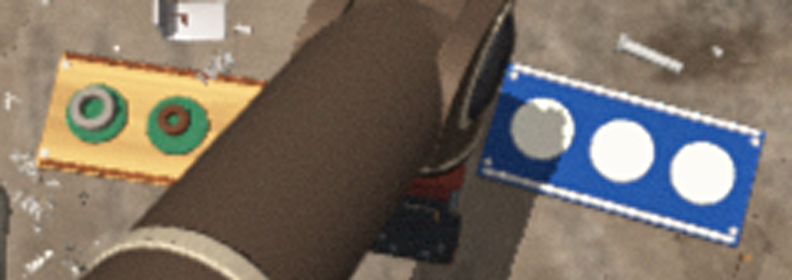

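```bash
cat > m.py <<'E'
import cv2,numpy as np,sys
from h import w2px,fit,R,H
P={"brass_bushing":(578,143.1),"rusty_spacer":(592.5,222.2),"grey_ring":(606.1,301.2)}
def meas(f,cam="top",names=P):
    hsv=cv2.cvtColor(cv2.imread(f),cv2.COLOR_BGR2HSV).astype(int); g=(hsv[...,0]>50)&(hsv[...,0]<100)&(hsv[...,1]>80)
    for n in names:
        c=w2px(cam,(*P[n],22)); vv,uu=np.mgrid[:384,:512]; rad={"top":12,"scene":0}[cam]
        # part colour: not green, not wood, within window near pad
        hue,sat,val=hsv[...,0],hsv[...,1],hsv[...,2]
        # disc region = pad model polygon (incl. top), shrunk
        a=np.linspace(0,2*np.pi,60); poly=np.int32([np.round(w2px(cam,(P[n][0]+29*np.cos(t),P[n][1]+29*np.sin(t),16))) for t in a]); D=np.zeros(g.shape,np.uint8); cv2.fillPoly(D,[poly],1)
        part=((D>0)&~g).astype(np.uint8)
        k,l,st,ce=cv2.connectedComponentsWithStats(part); i=1+np.argmax(st[1:,4]); cnt,_=cv2.findContours((l==i).astype(np.uint8),cv2.RETR_EXTERNAL,cv2.CHAIN_APPROX_NONE)
        h_=np.zeros(g.shape,np.uint8); cv2.fillPoly(h_,[cv2.convexHull(max(cnt,key=len))],1); v,u=np.nonzero(h_); c=np.array([u.mean(),v.mean()])
        q=fit(cam,c,R[n],16,H[n]); print(n,c.round(1),len(u),q.round(1),"off",(q-P[n]).round(1))
E
python3 -c "
from m import *
print('top7');meas('pics/top7.png',names=['brass_bushing','rusty_spacer']);print('top9');meas('pics/top9.png',names=['rusty_spacer','grey_ring'])"
```

```text
top7
brass_bushing [186.  168.5] 137 [582.1 145.9] off [4.1 2.8]
rusty_spacer [160.  167.7] 171 [589.9 230.3] off [-2.6  8.1]
top9
rusty_spacer [160.1 165.7] 120 [596.4 230.3] off [3.9 8.1]
grey_ring [137.8 161.9] 201 [610.6 301.4] off [4.5 0.2]
```

```bash
python3 - <<'E'
from h import *
from m import P
im=cv2.imread("pics/top9.png");k=12;b=(125,148,180,186)
def draw(f,out,names):
    im=cv2.imread(f);c=cv2.resize(im[b[1]:b[3],b[0]:b[2]] ,None,fx=k,fy=k,interpolation=cv2.INTER_NEAREST)
    for n in names:
        for r,z,col in((30,16,(255,255,255)),(R[n],16+H[n],(255,0,255))):
            p=np.int32([[(q-np.array(b[:2])+.5)*k for q in [w2px("top",(P[n][0]+r*np.cos(t),P[n][1]+r*np.sin(t),z)) for t in np.linspace(0,2*np.pi,50)]]])
            cv2.polylines(c,p,True,col,1)
    cv2.imwrite(out,c)
draw("pics/top9.png","pics/ov9.png",["rusty_spacer","grey_ring"])
b=(150,150,205,188)
draw("pics/top7.png","pics/ov7.png",["rusty_spacer","brass_bushing"])
E
```

```text
(no output)
```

View pics/ov9.png

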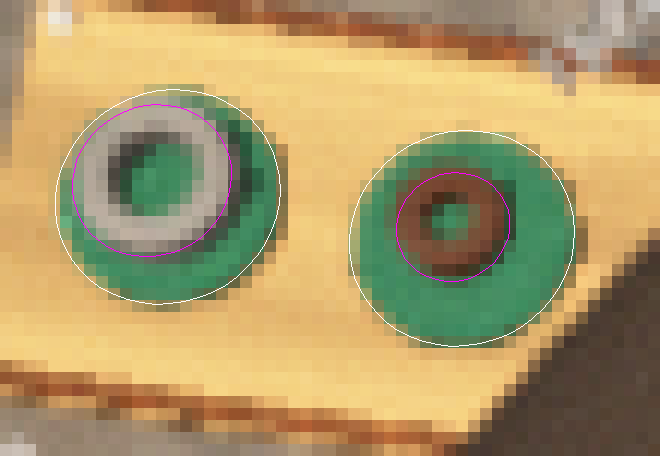

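View pics/ov7.png

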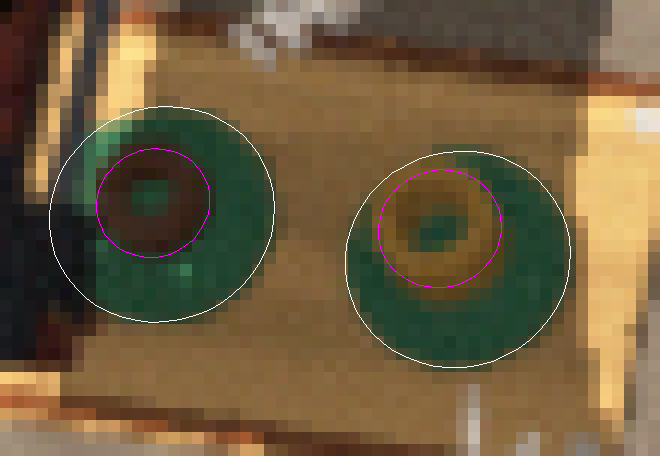

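Grey and brass are within about 1 mm of centre. Rusty is about 3 mm off, up and left in the picture. I'll nudge it, then retreat for a clear view.

```bash
python3 - <<'E'
from h import *
o=rot(-.176-np.pi/2); s0=(595.5,225); d=(593.5,222.5); z=2.5
env.reach([*s0,60],o); env.move_straight([*s0,z],max_speed=70,contact_N=6); effector.close(12); print(monitor.read_state()["grip_width"]*88)
env.move_straight([*s0,z+8],max_speed=60); env.move_straight([*d,z+8],max_speed=30)
print(env.move_straight([*d,z-.7],max_speed=15,contact_N=3),monitor.read_state()["tool_pos"])
effector.open_gripper(); env.move_straight([*d,120],max_speed=150)
env.set_joints([-1.269,0.411,-0.013,1.596,0.006,1.134,-0.082])
for c,b,k in(("top",(120,143,210,190),8),("scene",(190,135,270,190),9)):
    im=vision.get_image(c)[:,:,::-1].copy(); cv2.imwrite(f"pics/{c}10.png",im); cv2.imwrite(f"pics/{c}10c.png",cv2.resize(im[b[1]:b[3],b[0]:b[2]],None,fx=k,fy=k,interpolation=cv2.INTER_CUBIC))
print(monitor.read_state()["time"])
E
```

```text
29.068508314746804
True [593.36762587 222.52002644   2.40481442]
47.875
```

View pics/top10c.png

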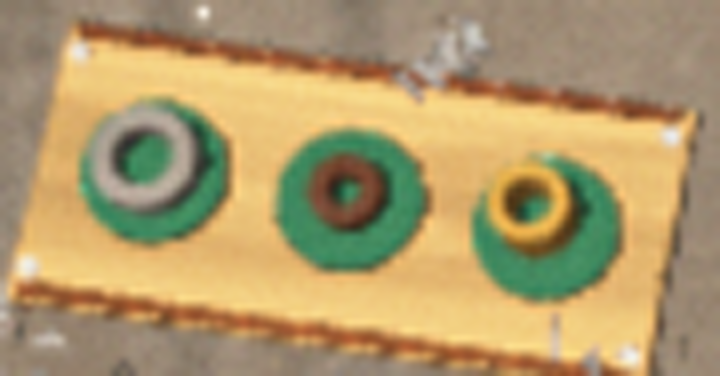

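View pics/scene10c.png

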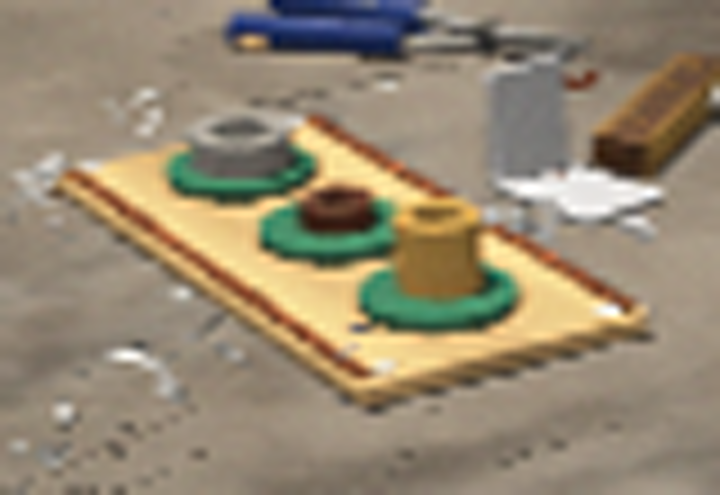

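All three parts stand upright on the correct pads, within about 2 mm of centre. The gripper is clear, so I'll hand in.

```bash
python3 -c "
from station import workorder,monitor
print(workorder.finish_job());print(monitor.read_state()['time'])"
```

```text
the job is handed in; nothing more can be done
None
the job is handed in; nothing more can be done
```

The three parts are on the wooden tray in reverse order, and I handed the job in at about 48 s. The brass bushing is on the right pad, the rusty spacer on the middle one and the grey ring on the left.

**Last checks:** The final top and scene pictures, taken with the gripper well clear, show all three upright. Measured by eye in the top picture, each is within about 2 mm of its pad centre. An automatic colour measurement earlier gave offsets of up to 8 mm. I set it aside because it picked up too many pixels.

**What went wrong and was fixed:**
- **Missed grasp:** The first grasp of the bushing closed on nothing, because the fingertips stood about 38 mm higher than the stated tool frame implies. A gentle touch on bare bench gave the true height, and every grasp after that held.
- **Off-centre spacer:** The spacer first landed 3–4 mm off centre. I picked it up again, lifted it about 8 mm, and set it down closer to the middle.

**Camera disagreement:** The two cameras disagreed by up to 7 mm on position, so I judged centring from part against pad in the top picture.

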